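# Close up the split-flap display

### The job

Slide the loose split-flap module (red flaps) along the table into the open place in the display by pushing it gently with the fingers, until its face is flush against the aluminium front rail and its side is closed up against the row of modules already fitted, on the side towards the grey control box. Only push it: never grip it, lift it off the table or tip it. Leave the mug, the motor, the spare drum and the screwdriver where they are, and finish with the hand clear.

Things in the scene. Friction and masses are not known exactly. Their poses are not given: they have to be found in the camera images.
- module: The loose module, to be pushed: black box-shaped unit, red flaps in its face, green board at its back; 90 mm deep (x) x 62 wide (y) x 86 high, 0.22 to 0.45 kg, free on the table. Origin: centre of its underside; x points out of its face (towards the rail, within 20 degrees at the start), z up. Back and sides are flat, full height; push low (under 40 mm) so that it slides and does not tip.
- rail: Front rail: slotted aluminium bar, 20 x 20 mm, 400 mm long, fixed on the table beyond the modules. Origin: centre of its underside; y runs along the bar, x points away from modules and robot. Its stop face is at x = -10 mm, so a seated module has its origin at x = -55 mm here, x axes parallel.
- row: Row already fitted: two modules (blue and yellow flaps) fixed side by side against the rail, 90 mm deep (x) x 124 wide (y) x 86 high, at the left or right end of the rail. Origin: centre of its underside; axes as the rail. A module closed up against it has its origin 93 mm along y from this one, on the control box's side.
- control_box: Grey control box with cooling fins, fixed at the other end of the rail, 90 x 90 mm, 51 mm high. Origin: centre of its underside; axes as the rail. The open place between it and the row is 163 mm wide. Nothing is closed up against it.
- mug: White mug, rim radius 40 mm, 92 mm high, standing free. Origin: centre of its underside. Leave alone.
- motor: Small round steel stepper motor, 28 mm across the can, 42 mm over its lugs, 28 mm high with shaft, standing free. Origin: centre of its underside. Leave alone.
- drum: Spare drum with its fan of grey and white flaps, axis upright, about 80 mm across and 47 mm high, standing free. Origin: centre of its underside. Leave alone.
- screwdriver: Screwdriver with green handle, 160 mm long, lying on the table beyond the rail, along its own x axis (handle towards -x). Origin: underside, mid-length. Leave alone.

How it is judged:
By the outcome, as a careful person would: the job done as asked, in the order asked, and still so for the second after the job is handed in, with the robot touching nothing.
It also fails if it takes over 64 s, if anything falls off the work surface, if the arm or the gripper's body presses on something with over 40 N, if the wrist force passes 120 N, or if a joint passes its speed limit or range.

### The arm

A 6-joint arm with a two-finger parallel gripper is mounted at the origin on the work surface. World frame = base frame: x ahead of the robot, y to its left, z up, the work surface at z = 0. Lengths are in m, angles in degrees, forces in N, time in s.
With the tool pointing down it reaches from about 0.4 to 0.825 m from the base axis. Payload 7 kg.
Tool frame: the origin (TCP) lies at the very end of the fingers, on their centre line; the grasp point (between the pads) lies hold_point_z behind it (hold_point_z is the distance from the TCP to the grasp point, in m); z points along the fingers, y is the direction in which the jaws open and shut (so a half turn about z gives the same grasp; the last joint's range is limited). The gripper opens to 88 mm and grips with 3 to 60 N. Pads are 19 mm wide; open, the fingers measure 130 mm over their backs; the gripper's body (78 mm by 193 mm) begins 47 mm behind the grasp point.
Start: joints at [-47.091, 20.546, 0.682, 0, -70.136, -16.507], TCP at [0.3, -0.605, 0.227] pointing down, gripper open.
Joint ranges: [-176.03, 176.03], [-82.01, 121.73], [-58.28, 71.71], [-173.87, 95.51], [-174.79, -0.11], [-173.66, 173.66]. Speed limits (degrees/s): [136.94, 136.94, 172.46, 180, 180, 180].

### API

Orientations are given as [roll, pitch, yaw] about the fixed x, y, z axes, in that order (R = Rz(yaw) Ry(pitch) Rx(roll)).
In Python, from plant import get_obs, snapshot, close_job, hold_point_z gives the robot as it stands. The module is installed in compiled form; this text tells all that it offers.
- The arm moves only by the tool jog_arm, never from a script. Its argument "commands" is a list of rows, each a list of 4 numbers: the shift along the world's x, y, z in mm, then the turn about the world's z in degrees. In form: [[x, y, z, turn], ...]. A call has exactly 10 rows; each row shifts and turns the commanded pose from where the row before left it; what a row does not reach is not made up. A row lasts 1/12 s, in which the tool goes at most 41.7 mm and 7.16 degrees, less where a joint would pass 70% of its speed; a pose out of reach is approached as far as the arm can. A call is refused whole if a number of a shift passes 41.7 or a number of a turn 7.16, either way. A call with a gripper value outside its range is refused whole. "fingers" is the finger opening in mm, from 0 to 87.6, set as the call begins (left out, the last holds). The fingers move at their own pace and stop on an object; the grip force is fixed at half the most. Time passes only in rows, so rows that do not move let the fingers close, or fill a call up. It gives the time, the measured TCP pose, the force and the opening at its end, in the units of the state.
- get_obs(): the state, without advancing time (a new reading comes with each control period).
- snapshot(name): name is "side" or "top"; returns a dict with "image" (480x640x3 uint8, red, green, blue), "fov_y" (degrees; the focal length in pixels is half the picture's height over the tangent of half this angle, whatever the lens; pixels are square), "cx", "cy" (the principal point, pixels), "dist_coeffs" ([k1, k2, p1, p2, k3] as OpenCV has them; the pictures are not rectified), "rvec" (rotation vector, rad) and "tvec" (3), from world to camera coordinates, as OpenCV has them. Camera axes: x right, y down, z forward; pixel columns grow to the right and rows downward; lengths in m; the calibration is good to about 2 mm. A picture is of the moment at which its call begins. There is no depth.
- close_job(): hands the job in, once; it reports no verdict.
The state is a dict: "clock": time; "joint_pos": joint angles; "qvel": joint speeds; "tau": joint torques, N m; "tool_pos": TCP position; "orientation": TCP orientation; "force": force on the tool from outside, world axes, zero at the start; "moment": the same for the moment, N m; "opening": finger opening in m.
Only numpy, scipy, OpenCV 4.12 (cv2) and the standard library are available. Lean on these libraries where they do the work, as an engineer would, in place of code of your own. Each camera call takes 0.05 s, during which the arm holds its last target.

## Working session

There is one attempt and no reset: what is moved stays moved. The work goes in short steps, Python scripts to look and compute and a tool call to move; the robot and the scene stay as the last step left them, time stands still between calls to the robot, and variables do not carry over. Pictures are saved under pics/ and viewed, and the job is handed in when it is done.

Besides the shell and the picture viewer there is one more tool, called after "Call:" by a JSON object that holds its "api" and its "payload". jog_arm: Moves the arm, as the interface text tells. Its arguments: {"type":"object","properties":{"commands":{"type":"array","items":{"type":"array","items":{"type":"number"}}},"fingers":{"type":"number"}},"required":["commands"]}

```bash
mkdir -p pics; cat > h.py <<'E'
import numpy as np, cv2
from plant import get_obs, snapshot, close_job, hold_point_z
def cam(s):
    f=240/np.tan(np.radians(s["fov_y"])/2)
    K=np.array([[f,0,s["cx"]],[0,f,s["cy"]],[0,0,1]]);R=cv2.Rodrigues(np.array(s["rvec"],float))[0]
    return K,np.array(s["dist_coeffs"],float),R,np.array(s["tvec"],float).ravel()
def ray(s,px,z):
    K,d,R,t=cam(s)
    u=cv2.undistortPoints(np.array(px,float).reshape(-1,1,2),K,d).reshape(-1,2)
    D=np.c_[u,np.ones(len(u))]@R; C=-R.T@t
    return C+D*((z-C[2])/D[:,2])[:,None]
def proj(s,P):
    K,d,R,t=cam(s); return cv2.projectPoints(np.array(P,float).reshape(-1,1,3),cv2.Rodrigues(R)[0],t,K,d)[0].reshape(-1,2)
E
python3 - <<'E'
from h import *
import pickle
for n in("side","top"):
    s=snapshot(n);cv2.imwrite(f"pics/{n}0.png",s["image"][:,:,::-1]);pickle.dump(s,open(n+"0.pkl","wb"))
    K,d,R,t=cam(s);print(n,-R.T@t,R[2],d)
print(get_obs(),hold_point_z)
E
```

```text
side [ 0.57812177 -1.0107786   0.60493216] [ 0.03931858  0.87374286 -0.48479631] [-0.16172  0.       0.       0.       0.     ]
top [ 0.54039766 -0.01575945  1.25078943] [ 0.07218415  0.02215427 -0.99714524] [-0.09257612  0.          0.          0.          0.        ]
{'clock': 0.1, 'joint_pos': array([-4.70908318e+01,  2.05876261e+01,  6.37582375e-01, -1.77173969e-02,
       -7.01356575e+01, -1.65084819e+01]), 'qvel': array([ 0.05149398, -0.15717019,  0.15163005,  0.08584603, -0.00812393,
        0.0372146 ]), 'tau': array([-4.82321557e-03, -5.84161627e+01,  2.93748611e+01,  7.01576695e+00,
        1.00813323e-02, -7.14292037e-05]), 'tool_pos': array([ 0.29992506, -0.60420437,  0.22570216]), 'orientation': array([ 1.79913098e+02, -8.38520040e-03, -1.53605340e+02]), 'force': array([-0.3671533 ,  0.59017766, -0.29660398]), 'moment': array([ 0.00570829, -0.01553064,  0.01639787]), 'opening': 0.08755462468078713} 0.0188
```

View pics/top0.png

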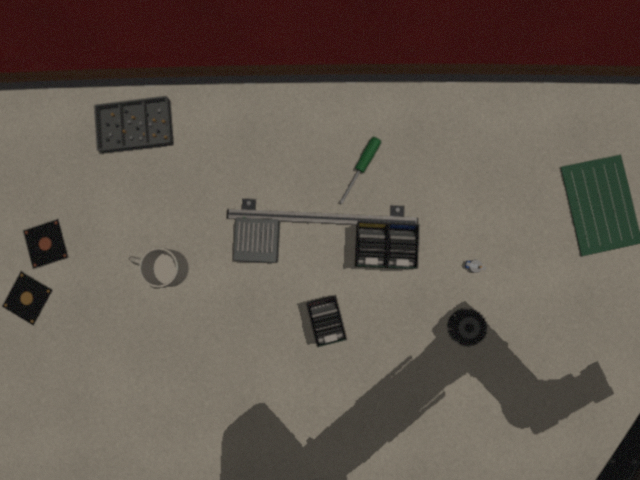

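View pics/side0.png

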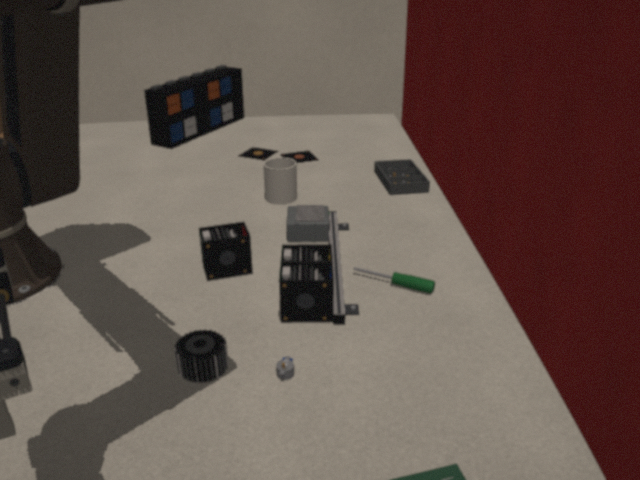

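The top view (up = +x, left = +y) shows the loose module at about px (326,320). The row is at (387,245), the control box at (256,241), the rail runs from (228,213) to (418,221), the mug is at (162,267), the drum at (467,327) and the motor at (472,266). Next I'll zoom in to pick edges.

```bash
python3 - <<'E'
from h import *
import pickle
s=pickle.load(open("top0.pkl","rb"));im=s["image"][195:355,220:430,::-1]
g=cv2.convertScaleAbs(cv2.resize(im,None,fx=3.7,fy=3.7,interpolation=cv2.INTER_CUBIC),alpha=1.8)
cv2.imwrite("pics/top0z.png",g)
s=pickle.load(open("side0.pkl","rb"));im=s["image"][190:340,190:370,::-1]
cv2.imwrite("pics/side0z.png",cv2.convertScaleAbs(cv2.resize(im,None,fx=4,fy=4,interpolation=cv2.INTER_CUBIC),alpha=1.8))
E
```

```text
(no output)
```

View pics/top0z.png

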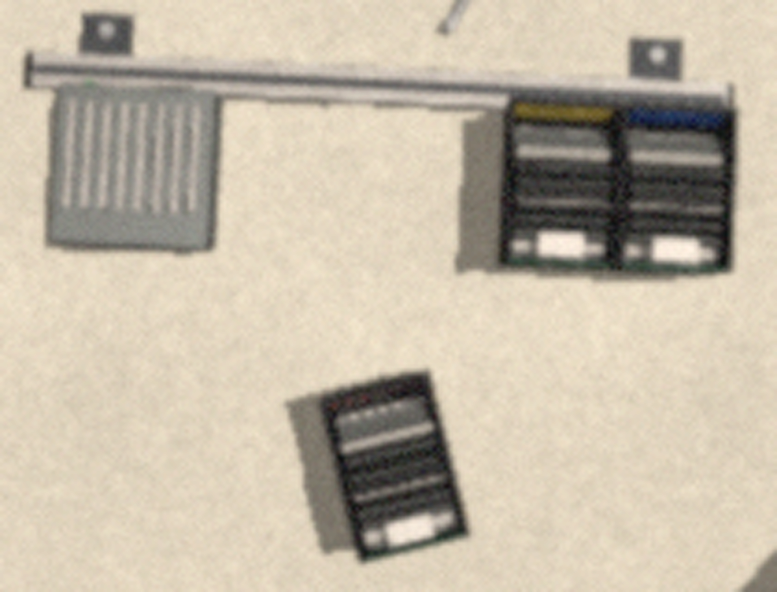

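View pics/side0z.png

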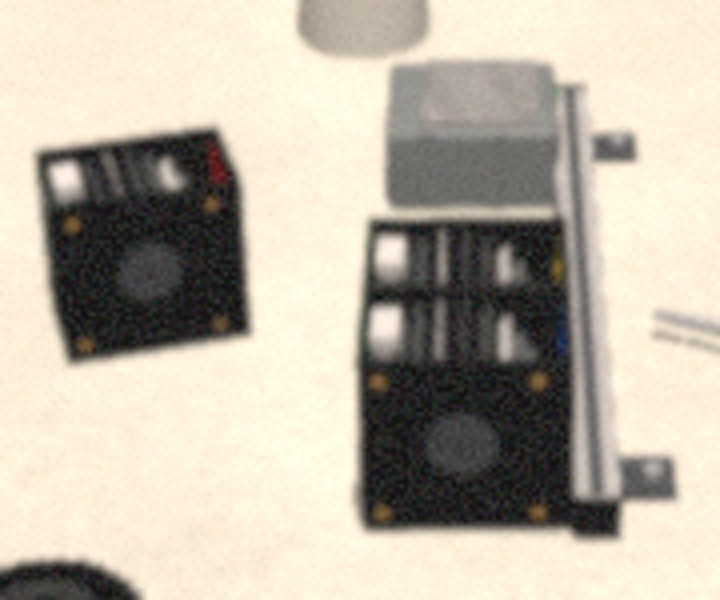

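```bash
cat >> h.py <<'E'
def uz(p,f=3.7,o=(220,195)): return (np.array(p,float)+.5)/f-.5+np.array(o)
def darkquad(s,box,thr=75,val=None):
    x0,y0,x1,y1=box; im=s["image"][y0:y1,x0:x1].max(2)
    im=cv2.resize(im,None,fx=4,fy=4,interpolation=cv2.INTER_CUBIC)
    m=(cv2.GaussianBlur(im,(0,0),2)<thr).astype(np.uint8)
    m=cv2.morphologyEx(m,cv2.MORPH_CLOSE,np.ones((45,45)))
    m=cv2.morphologyEx(m,cv2.MORPH_OPEN,np.ones((25,25)))
    c=max(cv2.findContours(m,cv2.RETR_EXTERNAL,cv2.CHAIN_APPROX_NONE)[0],key=cv2.contourArea)
    b=cv2.boxPoints(cv2.minAreaRect(c)); return (b+.5)/4-.5+[x0,y0]
def rectworld(px,s,z):
    P=ray(s,px,z)[:,:2]; r=cv2.minAreaRect((P*1000).astype(np.float32)); return P,r
E
python3 - <<'E'
from h import *
import pickle
np.set_printoptions(precision=4,suppress=True)
s=pickle.load(open("top0.pkl","rb"))
im=s["image"].max(2);print(im[330,295:350]);print(im[245,335:425])
for n,b in(("mod",(285,285,365,355)),("row",(340,215,430,280))):
    for t in(50,60,70):
        q=darkquad(s,b,t);P,r=rectworld(q,s,.086);print(n,t,q.tolist(),r)
M=ray(s,uz([(324,395),(428,372),(467,533),(362,558)]),.086);print("mod",M[:,:2],M.mean(0))
a=M[0]-M[3];b=M[1]-M[2];print([np.degrees(np.arctan2(v[1],v[0])) for v in(a,b)],[np.linalg.norm(v) for v in(a,b,M[0]-M[1],M[2]-M[3])])
W=ray(s,uz([(510,100),(733,107),(731,268),(503,264)]),.086);print("row",W[:,:2],W.mean(0))
R=ray(s,uz([(30,52),(730,84),(30,84),(730,112)]),.02);print("rail",R[:,:2]);v=R[0]-R[1];print(np.degrees(np.arctan2(v[1],v[0])),np.linalg.norm(v))
B=ray(s,uz([(57,88),(218,95),(212,250),(48,245)]),.051);print("box",B[:,:2],B.mean(0))
D=ray(s,[(467,327)],.047);print("drum",D);print("mug",ray(s,[(162,267)],.092),"motor",ray(s,[(472,266)],.02))
E
```

```text
[123 124 124 125 124 123 122 114  85  69  67  68  69  68  67  72  66  50
  34  19  26  47  47  40  37  33  23  25  26  26  25  29  34  35  38  39
  39  38  41  40  37  33  31  33  34  30  32  25  33  66  99 120 122 125
 122]
[127 125 127 129 122 128 127 128 120  94  75  69  69  71  69  70  74  72
  71  63  46  24  23  12  23  28  31  30  34  35  32  32  32  34  34  36
  37  36  37  37  37  33  37  33  34  37  33  32  31  29  22  20  25  22
  12  32  34  41  34  39  38  37  35  37  40  35  36  35  36  38  38  31
  30  30  31  31  30  29  24  31  23  10  36  69 104 118 123 126 125 125]
mod 50 [[305.0367660522461, 302.0220584869385], [334.74264907836914, 294.59559059143066], [345.77205657958984, 338.71324157714844], [316.0661735534668, 346.13970947265625]] ((460.733154296875, 0.5580558776855469), (89.72445678710938, 60.77414321899414), 13.884188652038574)
mod 60 [[304.2867679595947, 301.7720603942871], [334.9338264465332, 294.11029624938965], [346.13970947265625, 338.9338264465332], [315.49264907836914, 346.59558868408203]] ((460.762939453125, 0.93878173828125), (91.16260528564453, 62.7
[... 1056 characters left out ...]

 [ 0.5104 -0.0193]
 [ 0.4245 -0.0398]
 [ 0.4113  0.0163]] [ 0.4611 -0.0016  0.086 ]
[np.float64(13.071445546544979), np.float64(13.427478611292942)] [np.float64(0.08924799326204477), np.float64(0.08829051140322837), np.float64(0.05713244693340188), np.float64(0.05767656244543453)]
row [[ 0.6567 -0.0642]
 [ 0.6524 -0.1847]
 [ 0.5655 -0.1823]
 [ 0.5682 -0.0598]] [ 0.6107 -0.1228  0.086 ]
rail [[ 0.6925  0.2088]
 [ 0.6719 -0.1927]
 [ 0.6739  0.2086]
 [ 0.6559 -0.1925]]
87.07308121738333 0.4020114980645123
box [[0.6682 0.1877]
 [0.6638 0.0971]
 [0.5773 0.1003]
 [0.5803 0.192 ]] [0.6224 0.1443 0.051 ]
drum [[ 0.4432 -0.2887  0.047 ]]
mug [[0.5668 0.3278 0.092 ]] motor [[ 0.5686 -0.3075  0.02  ]]
```

The open place is in front of the module. The rail is yawed about -2.8° and the seat is at about (0.6155, -0.030). The module is at (0.461, 0.000), yaw 13.6°. I'll push its back with both fingers nearly closed as a flat pusher, with the TCP at z≈0.032 so the gripper body clears the 86 mm tops.

Call:
{"api": "jog_arm", "payload": {"commands": [[7.5,29,0,-1.3],[7.5,29,0,-1.3],[7.5,29,0,-1.3],[7.5,29,0,-1.3],[7.5,29,0,-1.3],[7.5,29,0,-1.3],[7.5,29,0,-1.3],[7.5,29,0,-1.3],[7.5,29,0,-1.3],[7.5,29,0,-1.1]], "fingers": 14}}

```text
clock: 0.93
tool_pos: [0.375, -0.3131, 0.2263]
orientation: [180.0, -0.0, -166.5]
force: [1.1, 1.6, 0.2]
opening: 0.0266
```

Call:
{"api": "jog_arm", "payload": {"commands": [[7.5,30,0,0],[7.5,30,0,0],[7.5,30,0,0],[7.5,30,0,0],[5,30,0,0],[0,30,0,0],[-5,30,0,0],[-5,30,0,0],[-5,30,0,0],[0,27,0,0]]}}

```text
clock: 1.77
tool_pos: [0.3939, -0.0163, 0.2265]
orientation: [180.0, 0.0, -166.4]
force: [1.3, 0.0, -0.2]
opening: 0.0143
```

Call:
{"api": "jog_arm", "payload": {"commands": [[-3,0,0,0],[-3,0,0,0],[-3,0,0,0],[-3,0,0,0],[0,0,0,0],[0,0,0,0],[0,0,0,0],[0,0,0,0],[0,0,0,0],[0,0,0,0]]}}

```text
clock: 2.6
tool_pos: [0.3832, -0.0177, 0.2265]
orientation: [-180.0, -0.0, -166.4]
force: [0.5, -0.5, 0.4]
opening: 0.0135
```

Call:
{"api": "jog_arm", "payload": {"commands": [[0,0,-20,0],[0,0,-20,0],[0,0,-20,0],[0,0,-20,0],[0,0,-20,0],[0,0,-10,0],[0,0,-10,0],[0,0,0,0],[0,0,0,0],[0,0,0,0]]}}

```text
clock: 3.43
tool_pos: [0.3836, -0.0175, 0.1071]
orientation: [-180.0, 0.0, -166.4]
force: [-0.5, 1.3, -0.6]
opening: 0.0143
```

```bash
python3 - <<'E'
from h import *
s=snapshot("side");cv2.imwrite("pics/side1.png",cv2.convertScaleAbs(s["image"][:,:,::-1],alpha=1.6))
print(get_obs()["tool_pos"],get_obs()["joint_pos"])
E
```

```text
[ 0.38368053 -0.01738626  0.10726315] [ 2.73766473e+01 -7.44233391e-01 -4.35597077e+01  1.44579278e-02
 -4.71203057e+01 -1.03777005e+02]
```

View pics/side1.png

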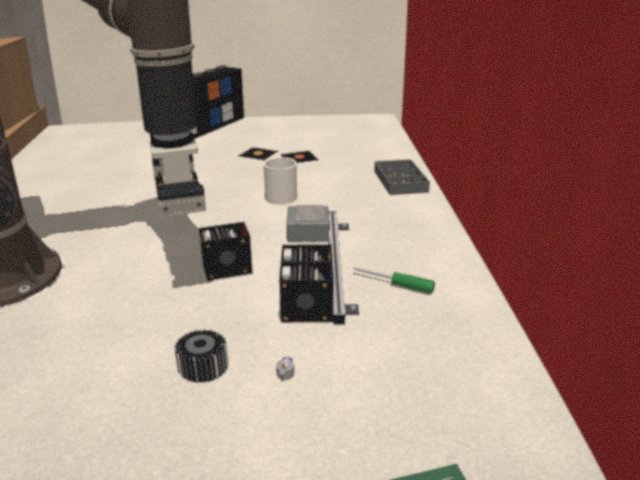

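```bash
python3 - <<'E'
from h import *
s=snapshot("side");print(proj(s,[[.3836,-.0175,.107],[.3836,-.0175,.173]]))
cv2.imwrite("pics/side2.png",cv2.convertScaleAbs(cv2.resize(s["image"][120:290,120:300,::-1],None,fx=3.5,fy=3.5,interpolation=cv2.INTER_CUBIC),alpha=2.2))
E
```

```text
[[182.31391411 226.61231043]
 [178.30882951 194.2367855 ]]
```

View pics/side2.png

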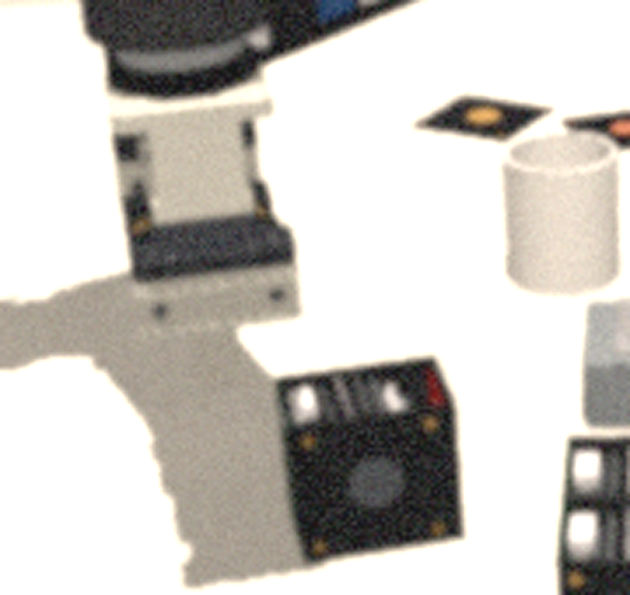

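Call:
{"api": "jog_arm", "payload": {"commands": [[0,0,-10,0],[0,0,-10,0],[0,0,-10,0],[0,0,-10,0],[0,0,-10,0],[0,0,-10,0],[0,0,-8,0],[0,0,-6,0],[0,0,0,0],[0,0,0,0]]}}

```text
clock: 4.37
tool_pos: [0.3833, -0.0175, 0.0328]
orientation: [-180.0, 0.0, -166.4]
force: [-0.5, -0.8, -1.2]
opening: 0.0144
```

```bash
python3 - <<'E'
from h import *
s=snapshot("side")
cv2.imwrite("pics/side3.png",cv2.convertScaleAbs(cv2.resize(s["image"][120:290,120:300,::-1],None,fx=3.5,fy=3.5,interpolation=cv2.INTER_CUBIC),alpha=2.2))
print(get_obs()["force"])
E
```

```text
[ 0.35303651 -0.12858751 -0.46723459]
```

View pics/side3.png

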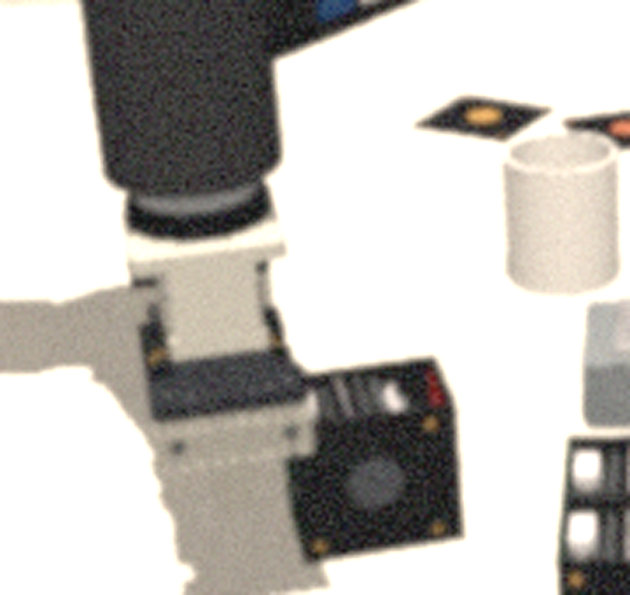

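Call:
{"api": "jog_arm", "payload": {"commands": [[3,0.7,0,0],[3,0.7,0,0],[3,0.7,0,0],[3,0.7,0,0],[3,0.7,0,0],[3,0.7,0,0],[2,0.5,0,0],[2,0.5,0,0],[2,0.5,0,0],[2,0.5,0,0]]}}

```text
clock: 5.25
tool_pos: [0.4082, -0.0119, 0.0323]
orientation: [-180.0, -0.1, -166.4]
force: [-3.0, -1.4, 1.3]
opening: 0.0142
```

Call:
{"api": "jog_arm", "payload": {"commands": [[3,0.3,0,-0.8],[3,0.3,0,-0.8],[3,0.3,0,-0.8],[3,0.3,0,-0.8],[3,0.2,0,-0.8],[3,0.2,0,-0.8],[3,0.1,0,-0.8],[3,0.1,0,-0.8],[3,0,0,-0.8],[3,0,0,-0.8]]}}

```text
clock: 6.08
tool_pos: [0.4395, -0.0096, 0.0326]
orientation: [180.0, 0.0, -174.5]
force: [-1.9, 1.1, -1.3]
opening: 0.0146
```

Call:
{"api": "jog_arm", "payload": {"commands": [[3,-0.1,0,-0.8],[3,-0.1,0,-0.8],[3,-0.2,0,-0.8],[3,-0.2,0,-0.8],[3,-0.2,0,-0.8],[3,-0.3,0,-0.8],[3,-0.3,0,-0.8],[3,-0.3,0,-0.8],[3,-0.3,0,-0.8],[3,-0.3,0,-0.8]]}}

```text
clock: 6.92
tool_pos: [0.4694, -0.0119, 0.0326]
orientation: [-180.0, -0.0, 177.5]
force: [-1.8, 1.3, -0.3]
opening: 0.0141
```

```bash
python3 - <<'E'
from h import *
for n in("side","top"):
    s=snapshot(n); x,y=((120,130) if n=="side" else (220,195))
    cv2.imwrite(f"pics/{n}4.png",cv2.convertScaleAbs(cv2.resize(s["image"][y:y+160,x:x+210,::-1] if n=="top" else s["image"][y:y+160,x+40:x+250,::-1],None,fx=3.7,fy=3.7,interpolation=cv2.INTER_CUBIC),alpha=2.2))
print(get_obs()["force"])
E
```

```text
[ 0.09980299 -0.56593943  0.56888522]
```

View pics/top4.png

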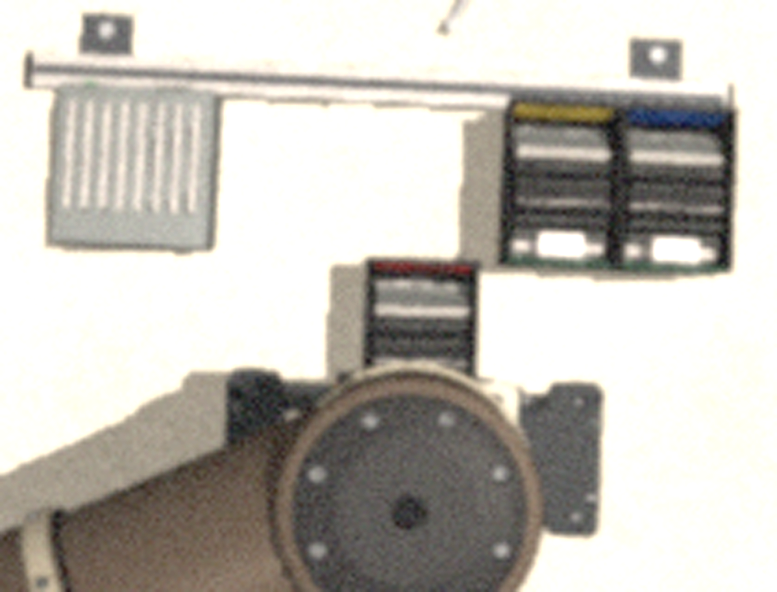

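View pics/side4.png

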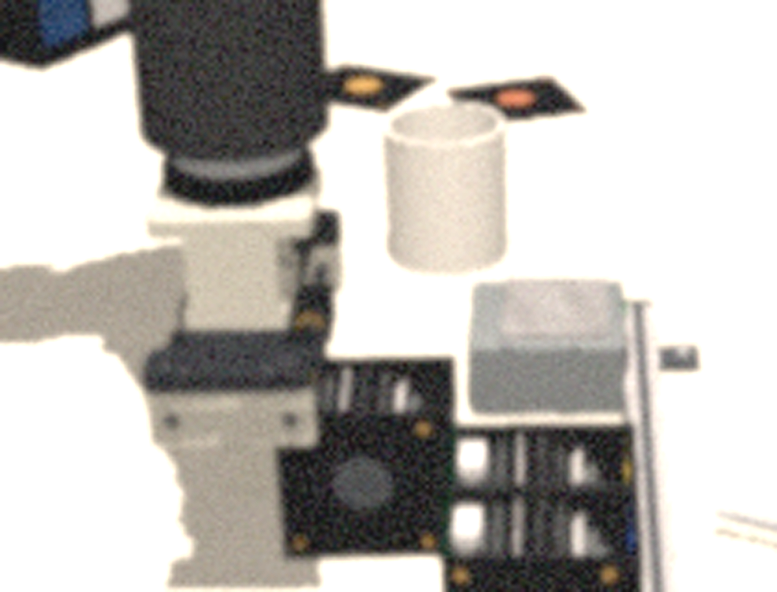

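Call:
{"api": "jog_arm", "payload": {"commands": [[3.5,-0.4,0,0],[3.5,-0.4,0,0],[3.5,-0.4,0,0],[3.5,-0.4,0,0],[3.5,-0.4,0,0],[3.5,-0.4,0,0],[3.5,-0.4,0,0],[3.5,-0.4,0,0],[3.5,-0.4,0,0],[3.5,-0.4,0,0]]}}

```text
clock: 7.85
tool_pos: [0.5045, -0.016, 0.0325]
orientation: [-180.0, -0.0, 177.6]
force: [-4.4, 1.1, 3.2]
opening: 0.0142
```

Call:
{"api": "jog_arm", "payload": {"commands": [[3.5,-0.4,0,0],[3.5,-0.4,0,0],[3.5,-0.4,0,0],[3.5,-0.4,0,0],[3.5,-0.4,0,0],[3.5,-0.4,0,0],[3.5,-0.4,0,0],[3.5,-0.4,0,0],[3.5,-0.4,0,0],[3.5,-0.4,0,0]]}}

```text
clock: 8.68
tool_pos: [0.5395, -0.0199, 0.0325]
orientation: [180.0, 0.0, 177.6]
force: [-3.9, 0.4, 1.9]
opening: 0.0138
```

Call:
{"api": "jog_arm", "payload": {"commands": [[1.5,-0.1,0,0],[1.5,-0.1,0,0],[1.5,-0.1,0,0],[1.5,-0.1,0,0],[1.5,-0.1,0,0],[1.5,-0.1,0,0],[1.5,-0.1,0,0],[1.5,-0.1,0,0],[1,0,0,0],[0,0,0,0]]}}

```text
clock: 9.52
tool_pos: [0.5525, -0.0207, 0.0325]
orientation: [180.0, 0.0, 177.6]
force: [-1.2, -0.6, -0.4]
opening: 0.0139
```

```bash
cat >> h.py <<'E'
def shots(k,sx=220,sy=190):
    for n in("side","top"):
        s=snapshot(n); x,y=((sx,sy) if n=="side" else (220,195))
        cv2.imwrite(f"pics/{n}{k}.png",cv2.convertScaleAbs(cv2.resize(s["image"][y:y+160,x:x+210,::-1],None,fx=3.7,fy=3.7,interpolation=cv2.INTER_CUBIC),alpha=2))
    print(get_obs()["force"],get_obs()["tool_pos"])
E
python3 -c "
from h import *
shots(5)"
```

```text
[-1.2580373  -0.07287207 -0.88926756] [ 0.55249658 -0.02064769  0.03256626]
```

View pics/top5.png

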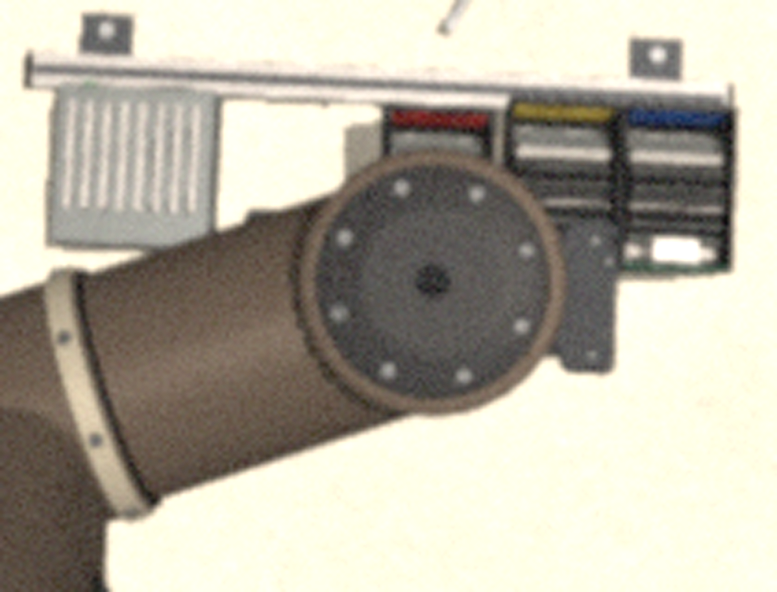

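View pics/side5.png

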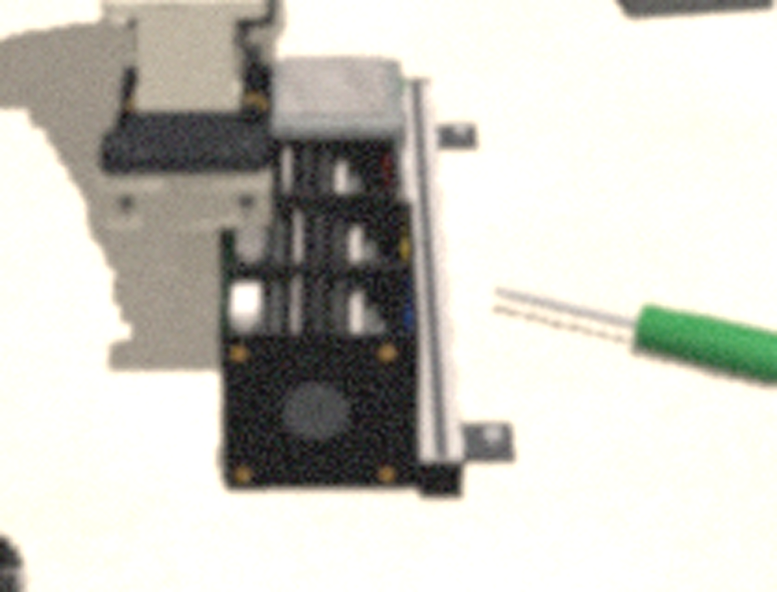

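Both pictures show the module nearly parallel to the row. It is about 6–8 mm short of the rail with about a 10 mm side gap (red edge at zoom (438,111), row edge at x=508). I'll close up to the rail slowly.

Call:
{"api": "jog_arm", "payload": {"commands": [[0.7,0,0,0],[0.7,0,0,0],[0.7,0,0,0],[0.7,0,0,0],[0.7,0,0,0],[0.7,0,0,0],[0.7,0,0,0],[0.6,0,0,0],[0,0,0,0],[0,0,0,0]]}}

```text
clock: 10.45
tool_pos: [0.5578, -0.0207, 0.0326]
orientation: [180.0, 0.0, 177.6]
force: [-2.3, -0.8, 0.3]
opening: 0.0138
```

Call:
{"api": "jog_arm", "payload": {"commands": [[0.3,0,0,0],[0.3,0,0,0],[0.3,0,0,0],[0.3,0,0,0],[0.3,0,0,0],[0.3,0,0,0],[0.2,0,0,0],[0,0,0,0],[0,0,0,0],[0,0,0,0]]}}

```text
clock: 11.28
tool_pos: [0.5593, -0.0207, 0.0326]
orientation: [-180.0, -0.0, 177.6]
force: [-5.2, 1.7, 3.9]
opening: 0.0142
```

Call:
{"api": "jog_arm", "payload": {"commands": [[0.3,0,0,0],[0.3,0,0,0],[0.3,0,0,0],[0.3,0,0,0],[0.3,0,0,0],[0,0,0,0],[0,0,0,0],[0,0,0,0],[0,0,0,0],[0,0,0,0]]}}

```text
clock: 12.12
tool_pos: [0.5592, -0.0207, 0.0325]
orientation: [-180.0, -0.2, 177.6]
force: [-11.0, 4.0, 9.9]
opening: 0.0137
```

Seated on the rail: the tool stopped and the force rose to 11 N. I'll back off and look.

Call:
{"api": "jog_arm", "payload": {"commands": [[-1,0,0,0],[-3,0.1,0,0],[-5,0.2,0,0],[-8,0.4,0,0],[-10,0.4,0,0],[-10,0.4,0,0],[-15,0,10,0],[-20,0,20,0],[-20,0,20,0],[-20,0,20,0]]}}

```text
clock: 12.95
tool_pos: [0.4472, -0.0194, 0.1028]
orientation: [-180.0, -0.0, 177.6]
force: [-0.8, 0.8, 0.2]
opening: 0.014
```

Call:
{"api": "jog_arm", "payload": {"commands": [[0,20,20,6],[0,20,20,6],[0,20,20,6],[0,20,10,6],[0,20,0,6],[0,20,0,6],[0,20,0,6],[0,20,0,6],[0,0,0,6],[0,0,0,6]]}}

```text
clock: 13.78
tool_pos: [0.4483, 0.1416, 0.1724]
orientation: [180.0, 0.0, -122.0]
force: [0.1, -1.0, -0.4]
opening: 0.0139
```

```bash
python3 -c "
from h import *
shots(6);print(get_obs()['joint_pos'])"
```

```text
[-0.11778474 -0.6189437  -0.11097286] [0.44833604 0.14084695 0.17241062]
[ 4.15247010e+01  3.60140911e+00 -2.88480041e+01 -4.79657388e-03
 -5.75456997e+01 -7.37663233e+01]
```

View pics/top6.png

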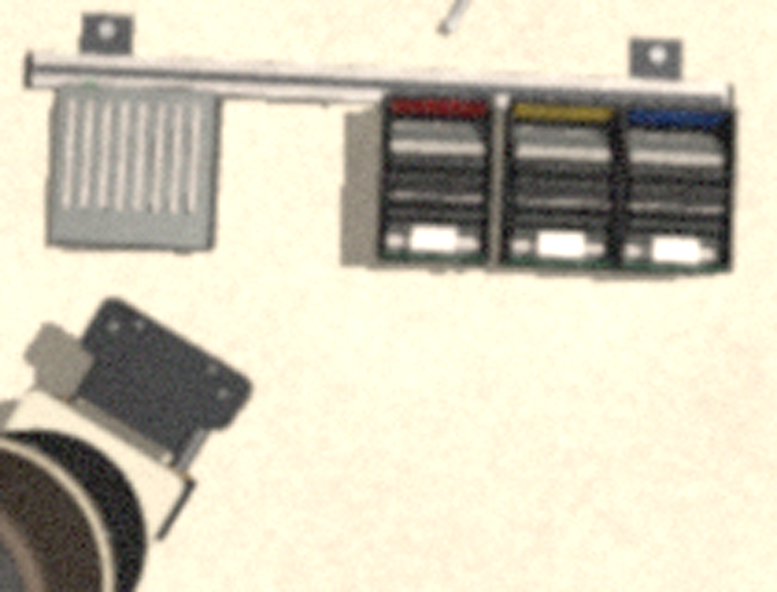

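View pics/side6.png

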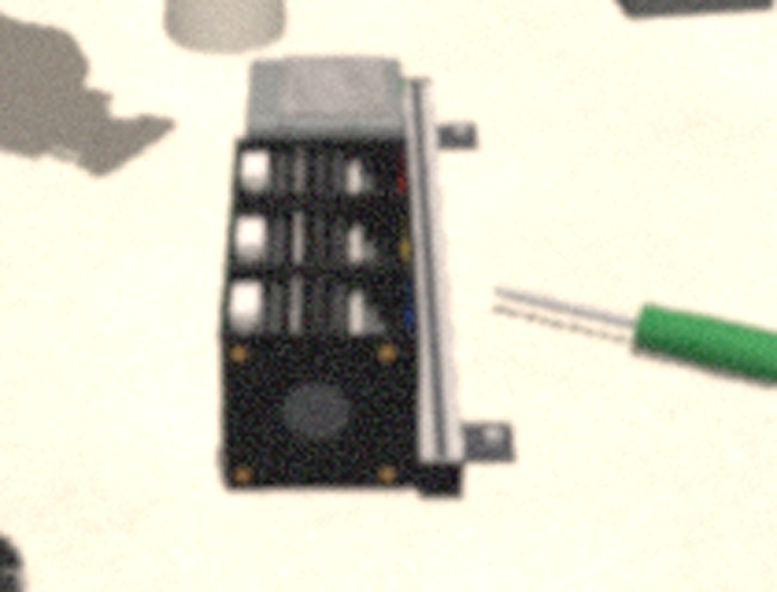

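The top view shows the face in line with the rail and the row (red edge about y=100), with a gap between zoom x=490 and 507, about 9 mm. Next I turn the hand 90° and push flat on the left side.

Call:
{"api": "jog_arm", "payload": {"commands": [[17,-9,0,2.9],[17,-9,0,2.9],[17,-9,0,2.9],[17,-9,0,2.9],[17,-9,0,2.9],[17,-9,0,2.9],[17,-9,0,2.9],[17,-9,0,2.9],[17,-9,0,2.9],[18,-10,0,3.1]]}}

```text
clock: 14.72
tool_pos: [0.6203, 0.049, 0.1725]
orientation: [180.0, 0.0, -93.3]
force: [-0.1, 0.0, 1.3]
opening: 0.0139
```

Call:
{"api": "jog_arm", "payload": {"commands": [[0,0,-20,0],[0,0,-20,0],[0,0,-20,0],[0,0,-10,0],[0,0,0,0],[0,0,0,0],[0,0,0,0],[0,0,0,0],[0,0,0,0],[0,0,0,0]]}}

```text
clock: 15.55
tool_pos: [0.6205, 0.05, 0.1035]
orientation: [-179.9, 0.0, -93.2]
force: [0.4, -0.7, 0.5]
opening: 0.0141
```

```bash
python3 -c "
from h import *
shots(7)
s=snapshot('top');print(ray(s,uz([(388,100),(383,180),(379,258)]),.086))"
```

```text
[ 0.84272808  0.23666607 -0.02991816] [0.62031478 0.0499249  0.10310509]
[[0.65700107 0.00170153 0.086     ]
 [0.61366813 0.00453333 0.086     ]
 [0.57162741 0.00680818 0.086     ]]
```

View pics/side7.png

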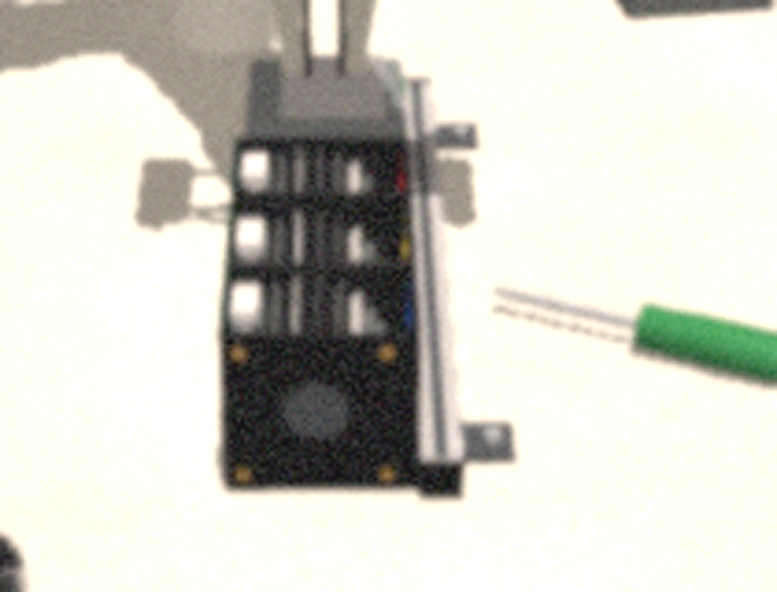

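Call:
{"api": "jog_arm", "payload": {"commands": [[0,0,-10,0.4],[0,0,-10,0],[0,0,-10,0],[0,0,-10,0],[0,0,-10,0],[0,0,-10,0],[0,0,-6,0],[0,0,-4,0],[0,0,0,0],[0,0,0,0]]}}

```text
clock: 16.53
tool_pos: [0.6202, 0.0498, 0.0325]
orientation: [180.0, -0.0, -92.8]
force: [0.3, -0.2, -0.6]
opening: 0.0139
```

Call:
{"api": "jog_arm", "payload": {"commands": [[-0.2,-4,0,0],[-0.2,-4,0,0],[-0.2,-4,0,0],[-0.2,-4,0,0],[-0.1,-3,0,0],[-0.1,-2,0,0],[-0.1,-1.5,0,0],[-0.1,-1.5,0,0],[-0.1,-1,0,0],[0,-1,0,0]]}}

```text
clock: 17.37
tool_pos: [0.6188, 0.0238, 0.0325]
orientation: [180.0, -0.0, -92.8]
force: [-0.5, -0.1, -0.5]
opening: 0.014
```

Call:
{"api": "jog_arm", "payload": {"commands": [[-0.1,-1,0,0],[0,-1,0,0],[-0.1,-1,0,0],[0,-1,0,0],[-0.1,-1,0,0],[0,-1,0,0],[-0.1,-1,0,0],[0,-1,0,0],[0,0,0,0],[0,0,0,0]]}}

```text
clock: 18.2
tool_pos: [0.6187, 0.0159, 0.0326]
orientation: [-180.0, 0.0, -92.8]
force: [0.6, 1.1, -1.0]
opening: 0.0141
```

Call:
{"api": "jog_arm", "payload": {"commands": [[0,-0.5,0,0],[0,-0.5,0,0],[0,-0.5,0,0],[0,-0.5,0,0],[0,-0.5,0,0],[0,-0.5,0,0],[0,0,0,0],[0,0,0,0],[0,0,0,0],[0,0,0,0]]}}

```text
clock: 19.03
tool_pos: [0.6184, 0.0128, 0.0326]
orientation: [-180.0, -0.0, -92.8]
force: [0.4, 2.1, 0.6]
opening: 0.0137
```

Call:
{"api": "jog_arm", "payload": {"commands": [[0,-0.4,0,0],[0,-0.4,0,0],[0,-0.4,0,0],[0,-0.4,0,0],[0,-0.4,0,0],[0,-0.4,0,0],[0,0,0,0],[0,0,0,0],[0,0,0,0],[0,0,0,0]]}}

```text
clock: 19.87
tool_pos: [0.6184, 0.0104, 0.0326]
orientation: [-180.0, -0.0, -92.8]
force: [0.5, 3.4, 0.8]
opening: 0.014
```

```bash
python3 -c "
from h import *
shots(8)"
```

```text
[1.05196679 2.22143033 1.32015963] [0.61848015 0.01036696 0.03259166]
```

View pics/side8.png

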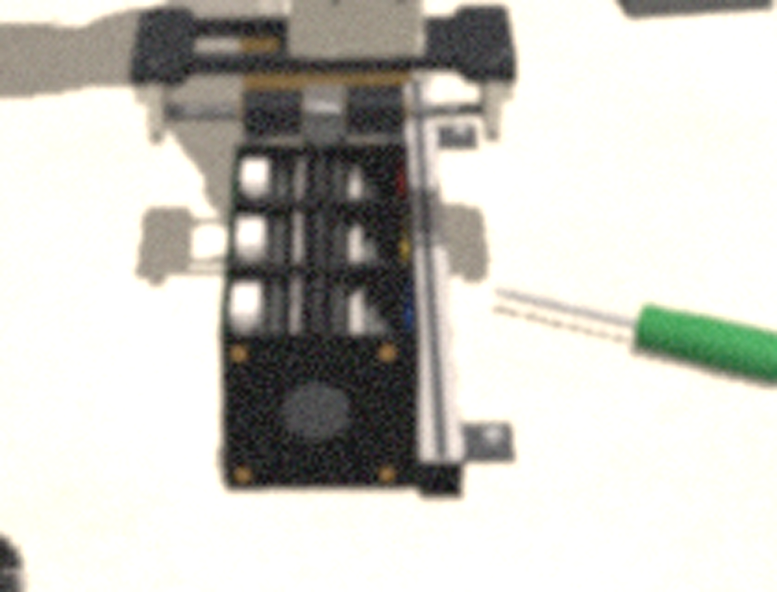

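View pics/top8.png

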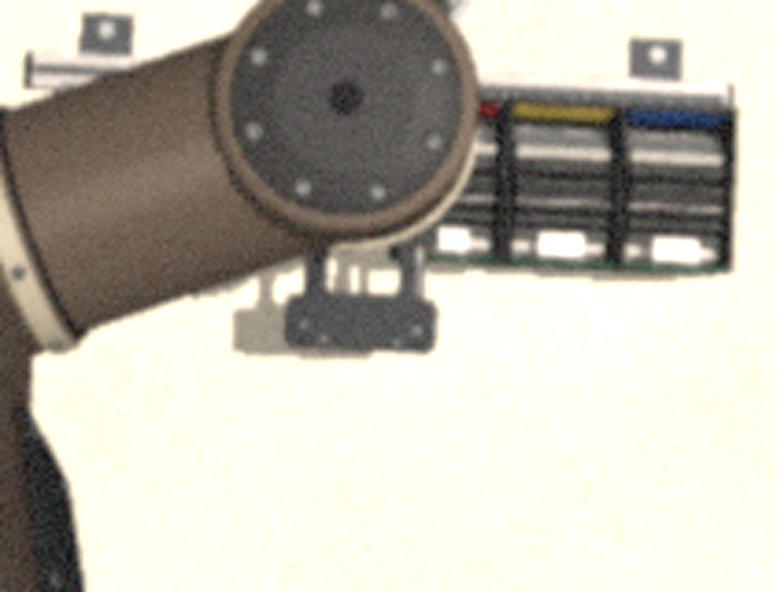

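The gap looks closed in the top view, but the force hasn't risen yet. I'll push on gently until it does.

Call:
{"api": "jog_arm", "payload": {"commands": [[0,-0.3,0,0],[0,-0.3,0,0],[0,-0.3,0,0],[0,-0.3,0,0],[0,-0.3,0,0],[0,0,0,0],[0,0,0,0],[0,0,0,0],[0,0,0,0],[0,0,0,0]]}}

```text
clock: 20.8
tool_pos: [0.6186, 0.0101, 0.0326]
orientation: [-180.0, 0.1, -92.8]
force: [-0.5, 9.1, 1.5]
opening: 0.0143
```

Call:
{"api": "jog_arm", "payload": {"commands": [[0,-0.3,0,0],[0,-0.3,0,0],[0,-0.3,0,0],[0,0,0,0],[0,0,0,0],[0,0,0,0],[0,0,0,0],[0,0,0,0],[0,0,0,0],[0,0,0,0]]}}

```text
clock: 21.63
tool_pos: [0.6186, 0.0101, 0.0326]
orientation: [-180.0, 0.1, -92.8]
force: [-1.5, 13.3, 0.6]
opening: 0.014
```

Call:
{"api": "jog_arm", "payload": {"commands": [[0,0.5,0,0],[0,1,0,0],[0,2,0,0],[0.2,4,0,0],[0.3,6,0,0],[0.3,8,0,0],[0.4,8,0,0],[0,5,10,0],[0,0,20,0],[0,0,20,0]]}}

```text
clock: 22.47
tool_pos: [0.6191, 0.0432, 0.0831]
orientation: [179.9, -0.0, -92.7]
force: [0.6, 0.2, 0.3]
opening: 0.0139
```

Call:
{"api": "jog_arm", "payload": {"commands": [[0,0,20,0],[0,0,20,0],[0,0,30,0],[-10,10,20,0],[-20,10,0,-6],[-30,10,0,-6],[-30,10,0,-6],[-30,10,0,-6],[-30,10,0,-6],[-20,10,0,-6]]}}

```text
clock: 23.3
tool_pos: [0.4472, 0.1127, 0.1733]
orientation: [180.0, 0.0, -129.1]
force: [0.7, 1.2, -0.4]
opening: 0.0142
```

```bash
python3 -c "
from h import *
shots(9)"
```

```text
[ 0.01205201  0.3460277  -0.4307998 ] [0.44717753 0.11342287 0.17382808]
```

View pics/side9.png

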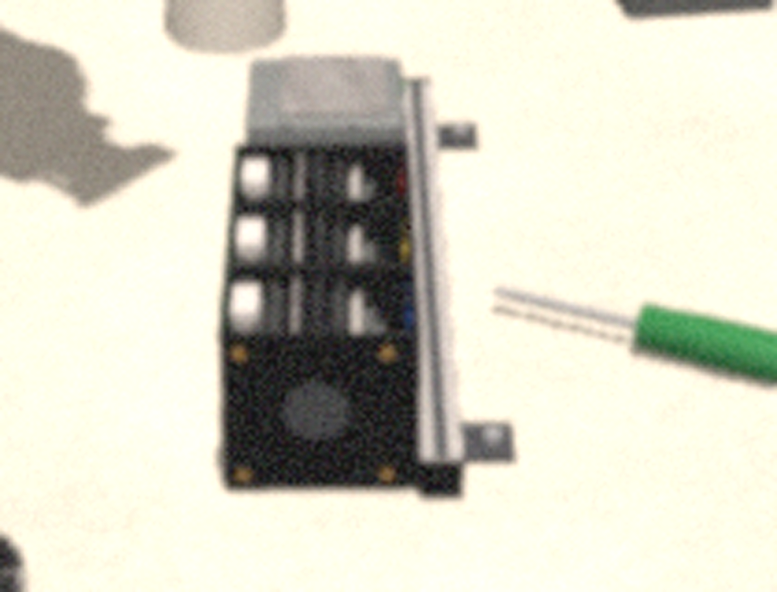

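View pics/top9.png

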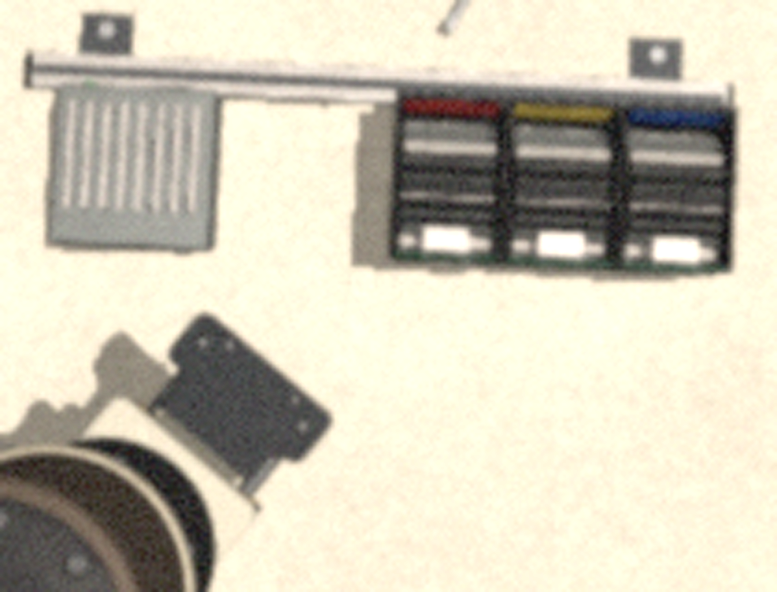

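The top view shows the three modules in one straight block, with no gap visible at zoom x≈507 and the fronts in line. I'll check this with centroids of the colour strips and white windows: pitch should be 62 mm, and they should be collinear.

```bash
python3 - <<'E'
from h import *
np.set_printoptions(precision=2,suppress=True)
s=snapshot("top");I=s["image"].astype(float)
def cen(w,box):
    x0,y0,x1,y1=box;w=w[y0:y1,x0:x1];yy,xx=np.mgrid[y0:y1,x0:x1];return [(w*xx).sum()/w.sum(),(w*yy).sum()/w.sum()]
g=I.min(2);W=[cen(np.clip(g-85,0,60),(x-9,255,x+9,267)) for x in(340,372,403)]
r,gg,b=I[...,0],I[...,1],I[...,2]
F=[cen(np.clip(r-np.maximum(gg,b)-12,0,80),(325,219,360,230)),cen(np.clip(np.minimum(r,gg)-b-15,0,80),(355,219,388,230)),cen(np.clip(b-np.maximum(r,gg)-12,0,80),(386,219,420,232))]
for n,c in(("win",W),("flap",F)):
    P=ray(s,c,.086)[:,:2]*1000; d=np.diff(P,axis=0)
    print(n,np.array(c).tolist(),P.tolist(),"pitch",np.linalg.norm(d,axis=1),"dir",np.degrees(np.arctan2(d[:,0],d[:,1])))
# left edge of module vs row right edge, subpixel at several rows: compare 186 mm total
m=s["image"].max(2).astype(float)
E
```

```text
win [[340.5117576723794, 259.2901554404145], [371.64220849981837, 260.6945150744642], [402.70751692198075, 262.1966512290702]] [[581.6031457829783, -29.942738760220173], [578.5738445583285, -91.84422626606268], [575.3292106445001, -153.6080863468321]] pitch [61.98 61.85] dir [-177.2  -176.99]
flap [[341.18314532183143, 223.51625746516257], [371.7190775681342, 225.01362683438154], [401.3980582524272, 226.373786407767]] [[653.1191741622541, -31.64482365343794], [649.8413140559032, -92.62266032472398], [646.8618984861196, -151.88087476746776]] pitch [61.07 59.33] dir [-176.92 -177.12]
```

```bash
python3 - <<'E'
from h import *
import pickle
for n,B in(("side",dict(mug=(262,155,300,205),drum=(172,328,230,384),motor=(274,354,296,380),screw=(350,264,437,295))),("top",dict(screw=(336,134,384,206),motor=(460,256,484,276)))):
    a=pickle.load(open(n+"0.pkl","rb"))["image"];b=snapshot(n)["image"]
    for k,(x0,y0,x1,y1) in B.items():
        sh,resp=cv2.phaseCorrelate(*[cv2.cvtColor(i[y0:y1,x0:x1],cv2.COLOR_RGB2GRAY).astype(np.float32) for i in(a,b)]);print(n,k,np.round(sh,2),round(resp,2))
o=get_obs();print(o["clock"],o["force"],np.abs(o["qvel"]).max())
close_job()
E
```

```text
side mug [0.16 0.02] 1.0
side drum [-0.79 -0.35] 0.64
side motor [-0.    0.57] 0.93
side screw [-0.02 -0.05] 1.08
top screw [-0.   -0.02] 1.05
top motor [ 0.12 -0.26] 0.9
23.55 [-0.92107391  1.04170664  1.38143076] 1.2889177867048458
the job is handed in; nothing more can be done
```

The red-flap module is in its place: face flush against the front rail, side closed up against the row. I pushed its back with the nearly closed fingers, straightening it by about 16° on the way, until it met the rail at 11 N. I then turned the hand 90° and pushed its side about 9 mm until it met the row at 13 N. It was never gripped or lifted and showed no sign of tipping. The hand finished clear, and the job was handed in at 23.6 s.

**Seating:** in the last top view the white windows of the three modules were 61.98 mm and 61.85 mm apart, against 62 mm nominal. They lay on one line to 0.2°, so the fit is good to a few tenths of a millimetre. The flap strips also lay on one line to 0.2°. Their spacing came out at 61.1 mm and 59.3 mm, but the short one is between the two fixed modules, so I put it down to the colour mask.

**Other objects:** the mug and the screwdriver showed no shift (under 0.2 px). The image match gave 0.8 px for the drum and 0.6 px for the motor (0.3 px for the motor from the top). I did not look into those two further. The hand never came down near either, and I think it comes from the arm's shadow having moved off them since the first picture.

I did not repeat the push towards the rail after the side push, because the pictures showed no need.

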